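# Demould sample tiles and snap them into the display stand

### The arm

A 6-joint arm with a two-finger parallel gripper is mounted at the origin on the work surface. World frame = base frame: x ahead of the robot, y to its left, z up, the work surface at z = 0. Lengths are in mm, angles in rad, forces in N, time in s.
With the tool pointing down it reaches from about 350 to 775 mm from the base axis. Payload 7.3 kg.
Tool frame: the origin (TCP) lies midway between the tips of the shut fingers; the grasp point (between the pads) lies 19 mm behind it (bot.tcp_to_grasp is the distance from the TCP to the grasp point, in mm); z points along the fingers, y is the line along which they close (so a half turn about z gives the same grasp; the last joint's range is limited). The gripper opens to 92 mm and grips with 3 to 60 N. Pads are 19 mm wide; open, the fingers measure 130 mm over their backs; the gripper's body (75 mm by 190 mm) begins 47 mm behind the grasp point.
Start: joints at [1.025, 0.342, 1.524, -0, 1.275, -0.146], TCP at [204.336, 483.624, 226.741] pointing down, gripper open.
Joint ranges: [-2.53, 2.53], [-0.77, 2.02], [0.04, 2.7], [-1, 4.14], [0.28, 2.66], [-3.11, 3.11]. Speed limits (rad/s): [2.57, 2.57, 3.14, 3.14, 3.14, 3.14].

### API

Orientations are given as [roll, pitch, yaw] about the fixed x, y, z axes, in that order (R = Rz(yaw) Ry(pitch) Rx(roll)).
In Python, from plant import bot, viewer gives the robot as it stands. The module is installed in compiled form; this text tells all that it offers.
- The arm moves only by the shell command python3 -m handwheel 'ROWS'. ROWS is text: rows parted by semicolons, each of 7 numbers parted by spaces: the shift along the tool's x, y, z scaled (see below), then the turn, a rotation vector about the tool's x, y, z scaled (see below), then the opening, from -1 (shut) to 1 (fully open), so that 0 is half open. In form: tx ty tz rx ry rz gripper; .... A call has 1 to 8 rows; each row is the pose to reach, as a shift and turn from the pose commanded when the call began, along the tool's axes at that moment, turning the shorter way round; what a row does not reach only later rows make up. The controller multiplies each number of a shift by 10 cm and each number of a turn by pi rad. A row lasts 1/12 s, in which the tool goes at most 41.7 mm and 7.16 degrees, less where a joint would pass 70% of its speed; a pose out of reach is approached as far as the arm can. A call with a number of a shift or a turn outside -1 to 1 is refused whole. A call with a gripper value outside its range is refused whole. The fingers move at their own pace and stop on an object; the grip force is fixed at half the most. Time passes only in rows, so rows that repeat a pose let the fingers close. It gives the time, the measured TCP pose, the force, the opening and the grip force at its end, in the units of the state.
- bot.get_obs(): the state, without advancing time (a new reading comes with each control period).
- viewer.capture(name): name is "scene" or "top"; returns a dict with "frame" (400x640x3 uint8, red, green, blue), "fov_y" (degrees; the focal length in pixels is half the picture's height over the tangent of half this angle, whatever the lens; pixels are square), "cx", "cy" (the principal point, pixels), "T" (4x4, takes a point from camera to world coordinates). Camera axes: x right, y down, z forward; pixel columns grow to the right and rows downward; lengths in mm; the calibration is good to about 2 mm. A picture is of the moment at which its call begins. There is no depth.
- bot.close_job(): hands the job in; it is judged then, once.
Trained networks look in a picture, given as the dict that the camera call returned (one of the last four; its "shot" number tells which), for a name from the list of things; names that differ only in an ending like _2 or _b are one class to them, and where a whole thing is asked for, a point or a joint stands for the part that bears it (a point fixed in the world has none). Each returns a list of dicts, best first, with "score" (0 to 1); they miss things now and then, are a little off and sometimes report something else, mostly with a low value. They report only what shows in the picture. A call takes as long as a camera call. They do not tell look-alikes from the thing itself.
- viewer.recognise(target, picture): "centre" ([column, row] in pixels, amid what is visible of it).
- viewer.cut_out(target, picture): "pixels" (400x640 bool, what is visible of it) and "centre" ([column, row] in pixels, amid what is visible of it).
The state is a dict: "time": time; "joint_positions": joint angles; "dq": joint speeds; "tau": joint torques, N m; "tool_pos": TCP position; "tcp_rot": TCP orientation; "contact_force": force on the tool from outside, world axes, zero at the start; "moment": the same for the moment, N m; "grip_width": finger opening in mm; "finger_force": force on a finger pad.
Only numpy, scipy, OpenCV 4.12 (cv2) and the standard library are available. Lean on these libraries where they do the work, as an engineer would, in place of code of your own. Each camera call takes 0.05 s, during which the arm holds its last target. There are 200 camera calls.

### The job

The cast sample tiles lie flush in the demoulding tray: press the green-lipped end of a tile's rocker floor so that the tile's other end tips up, take each tile out, lay it lengthwise on the sloped stand in the clip with end blocks of its own colour, and push it down until it snaps flat onto the pad under both rollers. When every tile is clipped in, leave all the tray's rockers level again, and do not knock over or shove away the jar, bowl and tumbler standing by.

Things in the scene. Friction and masses are not known exactly. Their poses are not given: they have to be found in the camera images.
- tile_grey_center (a point): centre of the grey cast stone-chip sample tile: 110 mm along its x, 56 mm along its y, 12 mm thick along its z, about 150 g. It may be absent. At the start it lies flush, lengthwise along the tray's x, in one of the tray's bays, top level with the rails, with a 3 mm gap at each long side: too little for a finger
- tile_ochre_center (a point): centre of the ochre cast stone-chip sample tile: 110 mm along its x, 56 mm along its y, 12 mm thick along its z, about 150 g. It may be absent. At the start it lies flush, lengthwise along the tray's x, in one of the tray's bays, top level with the rails, with a 3 mm gap at each long side: too little for a finger
- tile_terracotta_center (a point): centre of the terracotta cast stone-chip sample tile: 110 mm along its x, 56 mm along its y, 12 mm thick along its z, about 150 g. It may be absent. At the start it lies flush, lengthwise along the tray's x, in one of the tray's bays, top level with the rails, with a 3 mm gap at each long side: too little for a finger
- tray: fixed bamboo demoulding tray, about 150 (x) by 298 (y) by 41 mm high; origin: centre of its underside. Its -x end faces the robot, about. Three bays side by side at y = -90, 0, +90 mm, each 62 mm wide between rails 28 mm wide, open at the -x end, closed at the other by a block as high as the rails, 58 to 81 mm to +x. The floor of each bay is a rocker: a grey plate with an green lip at its -x end
- bay_0 (a point): middle of bay 0 at rail-top height, 41 mm above the table (tray axes); a flush tile has the centre of its top here. The rocker's pin lies along y, 15 mm to -x of here and 17 mm lower; its plate, 5 mm thick, has its top 12 mm below here when level and reaches 55 mm to +x; its green lip, 7 mm above the plate, is 56 to 60 mm to -x
- rocker_0 (a joint): tilt of the rocker in bay 0: 0 level, 0.42 fully tipped (green -x end down, +x end up). Stiff: it stays where it is left. About 4 to 7 N down on the tile, 50 mm to -x of the bay's middle, tips it; fully tipped, that spot is about 16 mm lower and the tile's +x end about 28 mm above the rails. Once empty, it is pushed level by its raised +x end
- bay_1 (a point): middle of bay 1 at rail-top height, 41 mm above the table (tray axes); a flush tile has the centre of its top here. The rocker's pin lies along y, 15 mm to -x of here and 17 mm lower; its plate, 5 mm thick, has its top 12 mm below here when level and reaches 55 mm to +x; its green lip, 7 mm above the plate, is 56 to 60 mm to -x
- rocker_1 (a joint): tilt of the rocker in bay 1: 0 level, 0.42 fully tipped (green -x end down, +x end up). Stiff: it stays where it is left. About 4 to 7 N down on the tile, 50 mm to -x of the bay's middle, tips it; fully tipped, that spot is about 16 mm lower and the tile's +x end about 28 mm above the rails. Once empty, it is pushed level by its raised +x end
- bay_2 (a point): middle of bay 2 at rail-top height, 41 mm above the table (tray axes); a flush tile has the centre of its top here. The rocker's pin lies along y, 15 mm to -x of here and 17 mm lower; its plate, 5 mm thick, has its top 12 mm below here when level and reaches 55 mm to +x; its green lip, 7 mm above the plate, is 56 to 60 mm to -x
- rocker_2 (a joint): tilt of the rocker in bay 2: 0 level, 0.42 fully tipped (green -x end down, +x end up). Stiff: it stays where it is left. About 4 to 7 N down on the tile, 50 mm to -x of the bay's middle, tips it; fully tipped, that spot is about 16 mm lower and the tile's +x end about 28 mm above the rails. Once empty, it is pushed level by its raised +x end
- deck: tilted bamboo board (190 x 290 mm) of the fixed display stand: its z is the normal of the slope, its x points up the slope (0.22 rad), away from the robot about, its y runs along the row of clips; its low end faces the robot. Origin: middle of the board's top face, 43 mm above the table
- clip_grey (a point): seat of the grey clip (deck axes): top middle of a black pad 90x44 mm, 10 mm high. At each end (x) grey guide cheeks stand 56.5 mm from here, upright to 34 mm up, flared to 48; between them a sprung white roller (24 mm thick, axis 22 mm up) juts 4 mm over the tile's end. A tile laid along x rests on both rollers, underside 31 mm up; pressed at its middle with 5-12 N it snaps flat on the pad. Sides open
- clip_ochre (a point): seat of the ochre clip (deck axes): top middle of a black pad 90x44 mm, 10 mm high. At each end (x) ochre guide cheeks stand 56.5 mm from here, upright to 34 mm up, flared to 48; between them a sprung white roller (24 mm thick, axis 22 mm up) juts 4 mm over the tile's end. A tile laid along x rests on both rollers, underside 31 mm up; pressed at its middle with 5-12 N it snaps flat on the pad. Sides open
- clip_terracotta (a point): seat of the terracotta clip (deck axes): top middle of a black pad 90x44 mm, 10 mm high. At each end (x) terracotta guide cheeks stand 56.5 mm from here, upright to 34 mm up, flared to 48; between them a sprung white roller (24 mm thick, axis 22 mm up) juts 4 mm over the tile's end. A tile laid along x rests on both rollers, underside 31 mm up; pressed at its middle with 5-12 N it snaps flat on the pad. Sides open
- jar: bystander: blue pigment jar with a steel cap, 60 mm across, 80 mm tall; origin at its underside
- bowl: bystander: grey bowl, 110 mm across, 55 mm tall; origin at its underside
- tumbler: bystander: cream silicone tumbler mould, 72 mm across, 82 mm tall; origin at its underside
Not all that is in view belongs to the job. Leave any blue look-alike of the part that bears tile_ochre_center alone. Leave any pink look-alike of the part that bears tile_grey_center alone.

How it is judged (in metres and radians):
At the end, for the whole second after the job is handed in: each tile present lies in its own colour's clip: centre 3-9 mm above the pad, within 6 mm of the middle along the slope and 12 mm across, flat within 0.08 rad, in line within 0.2 rad, at rest; all rockers below 0.06 rad; jar, bowl and tumbler within 40 mm of their start (z of tile_grey_center in the frame of clip_grey between 0.003 and 0.009 m and x of tile_grey_center in the frame of clip_grey between -0.006 and 0.006 m and y of tile_grey_center in the frame of clip_grey between -0.012 and 0.012 m and angle between the z axis of tile_grey_center and the z axis of clip_grey, either way round below 0.08 rad and angle between the x axis of tile_grey_center and the x axis of clip_grey, either way round below 0.2 rad and linear speed of each of tile_grey, tile_ochre, tile_terracotta below 0.01 m/s and z of tile_ochre_center in the frame of clip_ochre between 0.003 and 0.009 m and x of tile_ochre_center in the frame of clip_ochre between -0.006 and 0.006 m and y of tile_ochre_center in the frame of clip_ochre between -0.012 and 0.012 m and angle between the z axis of tile_ochre_center and the z axis of clip_ochre, either way round below 0.08 rad and angle between the x axis of tile_ochre_center and the x axis of clip_ochre, either way round below 0.2 rad and z of tile_terracotta_center in the frame of clip_terracotta between 0.003 and 0.009 m and x of tile_terracotta_center in the frame of clip_terracotta between -0.006 and 0.006 m and y of tile_terracotta_center in the frame of clip_terracotta between -0.012 and 0.012 m and angle between the z axis of tile_terracotta_center and the z axis of clip_terracotta, either way round below 0.08 rad and angle between the x axis of tile_terracotta_center and the x axis of clip_terracotta, either way round below 0.2 rad and value of joint each of rocker_0, rocker_1, rocker_2 below 0.06 rad and distance of each of jar, bowl, tumbler from where it was at the start of the episode below 0.04 m); the robot touches nothing.
It fails at once if the jar is shoved more than 40 mm or knocked over (distance of jar from where it was at the start of the episode above 0.04 m or angle between jar's own z axis and vertical above 0.6 rad).
It fails at once if the bowl is shoved more than 40 mm or knocked over (distance of bowl from where it was at the start of the episode above 0.04 m or angle between bowl's own z axis and vertical above 0.6 rad).
It fails at once if the tumbler is shoved more than 40 mm or knocked over (distance of tumbler from where it was at the start of the episode above 0.04 m or angle between tumbler's own z axis and vertical above 0.6 rad).
Of tile_grey, tile_ochre, tile_terracotta only 2 to 3 are there at a start; the rules pass over those that are not, and their reading is None.
Once in a run the grip may slacken for a moment while it holds something.
It also fails if it takes over 210 s, if anything falls off the work surface, if the arm or the gripper's body presses on something with over 40 N, if the wrist force passes 120 N, or if a joint passes its speed limit or range.

## Working session

There is one attempt and no reset: what is moved stays moved. The work goes in short steps, Python scripts to look and compute and a shell command to move; the robot and the scene stay as the last step left them, time stands still between calls to the robot, and variables do not carry over. Pictures are saved under pics/ and viewed, at most 14 in all, crops included, and the job is handed in when it is done.

```bash
mkdir -p pics; ls; python3 - <<'E'
from plant import bot, viewer
import cv2,numpy as np
print(bot.get_obs())
for n in("scene","top"):
    p=viewer.capture(n); cv2.imwrite(f"pics/{n}0.png",p["frame"][:,:,::-1]); print(n,p["fov_y"],p["cx"],p["cy"],np.round(p["T"],3).tolist())
    for t in ["tile_grey_center","tile_ochre_center","tile_terracotta_center","tray","deck","clip_grey","clip_ochre","clip_terracotta","jar","bowl","tumbler","rocker_0"]:
        try: print(t,[(np.round(r["centre"]).tolist(),round(r["score"],2)) for r in viewer.recognise(t,p)])
        except Exception as e: print(t,e)
E
```

```text
pics
{'time': 0.0, 'joint_positions': array([ 1.02500088e+00,  3.42698107e-01,  1.52501247e+00,  1.94586224e-05,
        1.27538933e+00, -1.46008164e-01]), 'dq': array([ 0.00051293,  0.00038624,  0.00068401,  0.0007864 , -0.00172145,
        0.00112561]), 'tau': array([ 1.49581316e-03, -4.31244171e+01, -2.44233906e+01,  7.19831348e-02,
        5.55872067e-02, -8.16597230e-05]), 'tool_pos': array([204.10892519, 483.26278028, 226.05932471]), 'tcp_rot': array([-3.14010415e+00, -2.37698052e-04,  2.74179951e+00]), 'contact_force': array([ 0.20399614,  0.08275941, -0.13377534]), 'moment': array([ 0.01089426, -0.01763666, -0.01727398]), 'finger_force': 0.0, 'grip_width': 91.37688485898764}
scene 49.73521728875743 327.55215465479677 200.06040199037557 [[0.469, 0.658, -0.589, 1123.527], [0.883, -0.363, 0.298, -353.156], [-0.018, -0.66, -0.751, 813.363], [0.0, 0.0, 0.0, 1.0]]
tile_grey_center [([228.0, 241.0], 0.88), ([402.0, 155.0], 0.3)]
tile_ochre_center [([245.0, 187.0], 0.94), ([266.0, 227.0], 0.77), ([153.0, 287.0], 0.75)]
tile_terracotta_center [([228.0, 242.0], 0.35)]
tray [([284.0, 23
[... 513 characters left out ...]
027, -0.985, 0.169, 339.692], [-0.999, -0.032, -0.029, -47.457], [0.034, -0.168, -0.985, 1146.162], [0.0, 0.0, 0.0, 1.0]]
tile_grey_center [([416.0, 203.0], 0.96), ([451.0, 129.0], 0.55), ([340.0, 199.0], 0.53)]
tile_ochre_center [([372.0, 274.0], 0.81), ([484.0, 201.0], 0.81)]
tile_terracotta_center []
tray [([356.0, 194.0], 0.88)]
deck [([201.0, 210.0], 0.66)]
clip_grey []
clip_ochre [([201.0, 210.0], 0.65)]
clip_terracotta [([199.0, 212.0], 0.91), ([341.0, 199.0], 0.69)]
jar [([280.0, 119.0], 0.91)]
bowl [([379.0, 118.0], 0.89)]
tumbler [([223.0, 111.0], 0.92), ([359.0, 195.0], 0.35), ([203.0, 210.0], 0.18)]
rocker_0 [([412.0, 229.0], 0.68), ([340.0, 200.0], 0.63), ([374.0, 224.0], 0.56)]
```

View pics/top0.png

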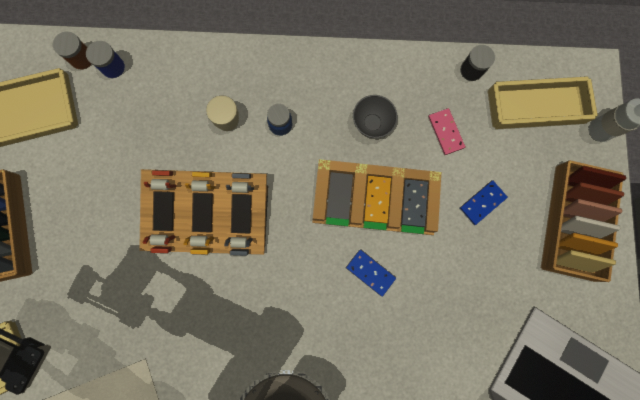

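View pics/scene0.png

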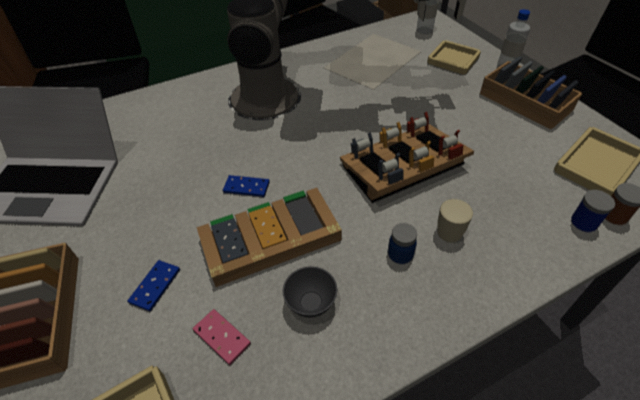

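```bash
cat > h.py <<'E'
from plant import bot, viewer
import cv2,numpy as np
from scipy.spatial.transform import Rotation as R
def cap(n): return viewer.capture(n)
def K(p):
    f=200/np.tan(np.radians(p["fov_y"])/2); return f
def ray(p,uv,z):
    f=K(p); T=np.array(p["T"]); d=T[:3,:3]@np.array([(uv[0]-p["cx"])/f,(uv[1]-p["cy"])/f,1]); o=T[:3,3]
    return o+d*(z-o[2])/d[2]
def proj(p,X):
    T=np.array(p["T"]); c=(np.atleast_2d(X)-T[:3,3])@T[:3,:3]; f=K(p)
    return np.c_[p["cx"]+f*c[:,0]/c[:,2], p["cy"]+f*c[:,1]/c[:,2]]
def blobs(m,amin=15):
    n,l,s,c=cv2.connectedComponentsWithStats(m.astype(np.uint8)); return [(s[i,4],c[i]) for i in range(1,n) if s[i,4]>=amin]
E
python3 - <<'E'
from h import *
for n,zz in(("top",[(130,150,450,265)]),("scene",[(190,110,480,285)])):
    p=cap(n);hsv=cv2.cvtColor(p["frame"],cv2.COLOR_RGB2HSV);H,S,V=[hsv[:,:,i].astype(int) for i in range(3)]
    x0,y0,x1,y1=zz[0]; w=np.zeros(H.shape,bool);w[y0:y1,x0:x1]=1
    print(n)
    for nm,m,z in(("green",(H>40)&(H<85)&(S>120),36),("black",(V<35),53),("dark",(V<75)&(S<90),41),("ochre",(H>15)&(H<27)&(S>190)&(V>130),41)):
        for a,c in blobs(m&w,20): print(nm,a,np.round(c,1),np.round(ray(p,c,z),1))
    im=cv2.resize(p["frame"][y0:y1,x0:x1],None,fx=2.5,fy=2.5,interpolation=cv2.INTER_CUBIC); cv2.imwrite(f"pics/{n}1.png",im[:,:,::-1])
    for t in("tray","deck","jar","bowl","tumbler"):
        r=viewer.cut_out(t,p)[0]; q=cv2.minAreaRect(np.argwhere(r["pixels"])[:,::-1].astype(np.float32)); print(t,q, [np.round(ray(p,c,41)[:2]).tolist() for c in cv2.boxPoints(q)])
E
```

```text
top
green 151 [337.  221.2] [ 460.  -108.4   36. ]
green 151 [374.8 225.1] [ 453.4 -198.3   36. ]
green 155 [412.2 228.9] [ 447.2 -287.6   36. ]
black 30 [172.  207.5] [478.3 275.5  53. ]
dark 253 [413.7 198.8] [ 518.8 -290.2   41. ]
dark 23 [249.7 188. ] [532.1 100.6  41. ]
dark 702 [162.8 210.5] [472.1 299.7  41. ]
dark 681 [201.9 212.1] [471.3 208.9  41. ]
dark 678 [240.9 213.4] [471. 118.  41.]
dark 22 [425.5 206.5] [ 501.1 -318.6   41. ]
dark 25 [227.2 241.7] [403.9 145.9  41. ]
dark 34 [248.  241.8] [405.2  97.8  41. ]
dark 40 [241.  250.4] [384.7 112.7  41. ]
ochre 72 [200.  174.2] [561.4 219.7  41. ]
ochre 936 [377.4 199.1] [ 515.3 -203.2   41. ]
ochre 63 [198.6 251.5] [379.6 210.   41. ]Traceback (most recent call last):
  File "<stdin>", line 10, in <module>
IndexError: list index out of range
```

View pics/top1.png

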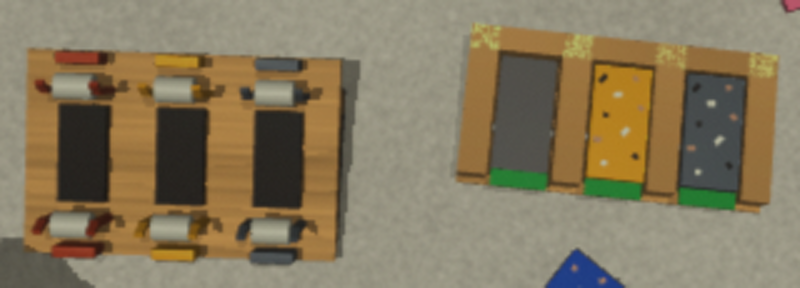

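```bash
python3 - <<'E'
from h import *
for n,zz in(("top",(130,150,450,265)),("scene",(190,110,480,285))):
    p=cap(n);hsv=cv2.cvtColor(p["frame"],cv2.COLOR_RGB2HSV);H,S,V=[hsv[:,:,i].astype(int) for i in range(3)]
    x0,y0,x1,y1=zz; w=np.zeros(H.shape,bool);w[y0:y1,x0:x1]=1
    print(n)
    for nm,m,z in(("green",(H>40)&(H<85)&(S>120),36),("black",(V<45),53),("ochre",(H>15)&(H<27)&(S>190)&(V>130),41)):
        for a,c in blobs(m&w,20): print(nm,a,np.round(c,1),np.round(ray(p,c,z),1))
    if n=="scene": im=cv2.resize(p["frame"][y0:y1,x0:x1],None,fx=2.7,fy=2.7,interpolation=cv2.INTER_CUBIC); cv2.imwrite(f"pics/{n}1.png",im[:,:,::-1])
    for t,z in(("tile_ochre_center",41),("tile_grey_center",41),("tray",41),("deck",43),("jar",80),("bowl",55),("tumbler",82)):
        for r in viewer.cut_out(t,p)[:2]:
            q=cv2.minAreaRect(np.argwhere(r["pixels"])[:,::-1].astype(np.float32)); print(t,r["score"],np.round(q[0]),np.round(ray(p,q[0],z)), [np.round(ray(p,c,z)[:2]).tolist() for c in cv2.boxPoints(q)])
E
```

```text
top
green 151 [337.  221.2] [ 460.  -108.4   36. ]
green 149 [374.8 225.1] [ 453.5 -198.3   36. ]
green 157 [412.3 228.9] [ 447.2 -287.7   36. ]
black 702 [163.2 211. ] [469.6 294.9  53. ]
black 680 [202.3 212.3] [469.4 205.3  53. ]
black 662 [241.1 213.2] [470.  115.8  53. ]
ochre 73 [199.9 174.2] [561.3 219.9  41. ]
ochre 937 [377.4 199.1] [ 515.2 -203.2   41. ]
ochre 63 [198.6 251.5] [379.6 210.   41. ]
tile_ochre_center 0.79 [483. 202.] [ 516. -458.   41.] [[501.0, -399.0], [574.0, -481.0], [531.0, -517.0], [460.0, -434.0]]
tile_ochre_center 0.78 [377. 199.] [ 515. -203.   41.] [[462.0, -170.0], [572.0, -178.0], [569.0, -237.0], [459.0, -228.0]]
tile_grey_center 0.72 [414. 203.] [ 510. -292.   41.] [[454.0, -259.0], [568.0, -265.0], [566.0, -326.0], [452.0, -319.0]]
tile_grey_center 0.65 [446. 131.] [ 689. -371.   41.] [[728.0, -325.0], [752.0, -378.0], [651.0, -417.0], [628.0, -365.0]]
tray 0.73 [279. 118.] [706.  39.  41.] [[742.0, 70.0], [744.0, 11.0], [671.0, 8.0], [669.0, 66.0]]
tray 0.63 [377. 197.] [ 520. -203.   41.] [[455.0, -48.0], [609.0, -59.0], [587.0, -363.0], [433.
[... 1928 characters left out ...]
0.0, -427.0], [655.0, -373.0], [762.0, -336.0], [782.0, -387.0]]
tray 0.92 [268. 234.] [ 542. -210.   41.] [[444.0, -355.0], [450.0, -27.0], [637.0, -69.0], [617.0, -359.0]]
deck 0.81 [404. 151.] [465. 210.  43.] [[363.0, 57.0], [343.0, 461.0], [565.0, 359.0], [562.0, 11.0]]
jar 0.89 [402. 243.] [729.  17.  80.] [[746.0, -38.0], [669.0, 35.0], [710.0, 76.0], [784.0, 1.0]]
bowl 0.74 [310. 292.] [ 725. -197.   55.] [[647.0, -219.0], [699.0, -123.0], [796.0, -176.0], [748.0, -264.0]]
bowl 0.72 [268. 234.] [ 553. -213.   55.] [[456.0, -358.0], [460.0, -32.0], [647.0, -72.0], [628.0, -360.0]]
tumbler 0.77 [453. 221.] [732. 145.  82.] [[741.0, 79.0], [663.0, 175.0], [722.0, 216.0], [794.0, 119.0]]
```

View pics/scene1.png

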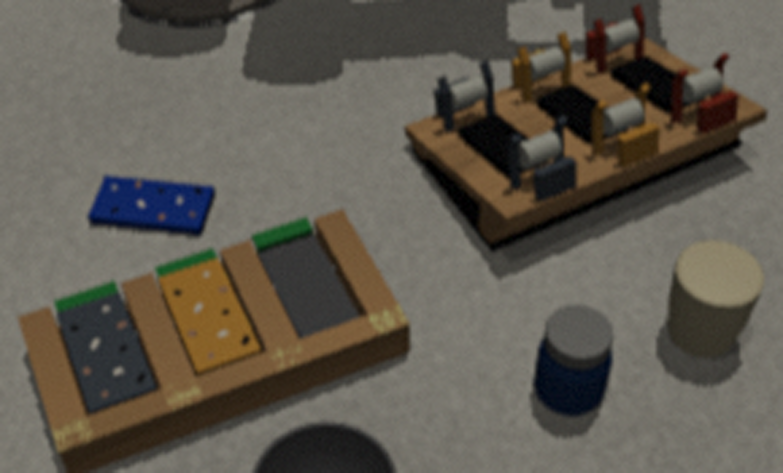

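```bash
cat >> h.py <<'E'
YT=-0.0711; XH=np.array([np.cos(YT),np.sin(YT),0]); YH=np.array([-np.sin(YT),np.cos(YT),0])
BAY={"ochre":np.array([516,-203.2,41.]),"grey":np.array([509.8,-292.7,41.])}
def tool(yaw,tilt):  # tool x=-(heading), z down tilted outward by tilt
    n=np.array([-np.sin(tilt)*np.cos(yaw),-np.sin(tilt)*np.sin(yaw),np.cos(tilt)])
    z=-n; y=np.array([-np.sin(yaw),np.cos(yaw),0]); x=np.cross(y,z)
    return np.c_[x,y,z]
def go(pos,yaw=YT,tilt=0.):
    o=bot.get_obs(); Rc=R.from_euler("xyz",o["tcp_rot"]).as_matrix(); Rt=tool(yaw,tilt)
    print("now",np.round(o["tool_pos"],1),"F",np.round(o["contact_force"],1),"w",round(o["grip_width"],1),"t",round(o["time"],1))
    d=np.array(pos)-o["tool_pos"]; print("d",np.round(d,1),"shift",np.round(Rc.T@d/100,3),"turn",np.round(R.from_matrix(Rc.T@Rt).as_rotvec()/np.pi,4)," shift in target axes",np.round(Rt.T@d/100,3))
E
python3 -c "
from h import *
go(BAY['ochre']-52*XH+[0,0,40])"
python3 -m handwheel '0 0 0 0 0 -0.105 1;0 0 0 0 0 -0.105 1;0 0 0 0 0 -0.105 1;0 0 0 0 0 -0.105 1'
python3 -c "
from h import *
go(BAY['ochre']-52*XH+[0,0,40])"
```

```text
now [204.3 483.6 226.8] F [-0.7 -0.5  0.6] w 91.9 t 2.2
d [ 259.8 -683.1 -145.8] shift [-5.052 -5.282  1.457] turn [ 0.      0.     -0.1046]  shift in target axes [-3.077 -6.63   1.458]
time: 2.53
tool_pos: [204.3, 483.6, 226.7]
tcp_rot: [3.142, 0.0, 3.074]
contact_force: [0.1, 0.6, -0.3]
grip_width: 91.3
finger_force: 0.0
now [204.3 483.6 226.7] F [ 0.1  0.6 -0.3] w 91.3 t 2.5
d [ 259.8 -683.1 -145.7] shift [-3.05  -6.642  1.457] turn [0.     0.     0.0013]  shift in target axes [-3.077 -6.629  1.457]
```

```bash
for i in 1 2 3; do python3 -m handwheel '-1 -1 0 0 0 0 -1;-1 -1 0 0 0 0 -1;-1 -1 0 0 0 0 -1;-1 -1 0 0 0 0 -1;-1 -1 0 0 0 0 -1' >/dev/null; done
for i in 1 2 3; do python3 -m handwheel '0 -1 0 0 0 0 -1;0 -1 0 0 0 0 -1;0 -1 0 0 0 0 -1;0 -1 0 0 0 0 -1'>/dev/null; done
python3 -m handwheel '-0.05 -0.64 0 0 0 0 -1;-0.05 -0.64 0 0 0 0 -1;-0.05 -0.64 0 0 0 0 -1;-0.05 -0.64 0 0 0 0 -1'
python3 -c "
from h import *
go(BAY['ochre']-52*XH+[0,0,15])"
```

```text
time: 5.12
tool_pos: [462.9, -198.0, 226.4]
tcp_rot: [3.14, -0.0, 3.071]
contact_force: [0.7, 0.1, -0.7]
grip_width: -0.0
finger_force: 0.0
now [ 462.9 -198.   226.4] F [ 0.7  0.1 -0.7] w -0.0 t 5.1
d [   1.2   -1.5 -170.4] shift [-0.014 -0.017  1.704] turn [ 0.0005 -0.0001  0.0002]  shift in target axes [-0.013 -0.014  1.704]
```

```bash
python3 -m handwheel '-0.01 -0.01 1 0 0 0 -1;-0.01 -0.01 1 0 0 0 -1;-0.01 -0.01 1 0 0 0 -1;-0.01 -0.01 1 0 0 0 -1' >/dev/null
python3 -m handwheel '0 0 0.7 0 0 0 -1;0 0 0.7 0 0 0 -1;0 0 0.7 0 0 0 -1;0 0 0.7 0 0 0 -1'
python3 - <<'E'
from h import *
ims=[]
for n,(x0,y0,x1,y1) in(("top",(300,140,500,270)),("scene",(180,120,380,250))):
    p=cap(n); ims.append(cv2.resize(p["frame"][y0:y1,x0:x1],None,fx=3,fy=3,interpolation=cv2.INTER_CUBIC)[:300] if 0 else cv2.resize(p["frame"][y0:y1,x0:x1],(460,300),interpolation=cv2.INTER_CUBIC))
    print(proj(p,bot.get_obs()["tool_pos"]))
cv2.imwrite("pics/a.png",np.vstack(ims)[:,:,::-1])
E
```

```text
time: 5.78
tool_pos: [463.6, -199.7, 57.4]
tcp_rot: [3.141, -0.001, 3.073]
contact_force: [-0.5, -0.2, 0.9]
grip_width: 0.5
finger_force: 0.0
[[377.134963   219.44857729]]
[[257.82819249 204.07237791]]
```

View pics/a.png

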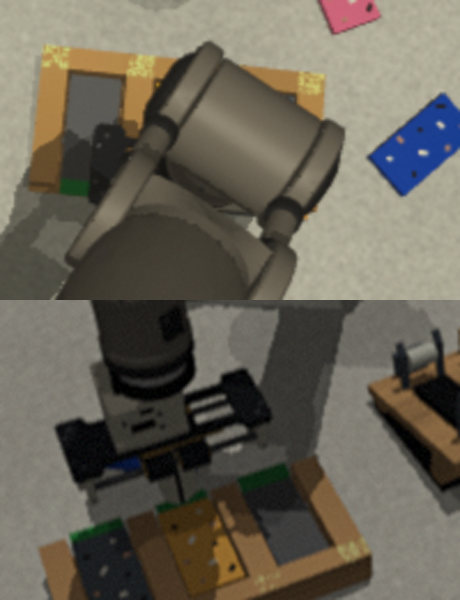

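The fingertips sit at scene px (259,205), over the green-lip end of the ochre tile. Candidates were ochre tile (378,199 top) vs blue look-alikes (371,273),(484,202), and grey tile (415,205) vs pink (447,131). The ones in the tray are the right ones. Next I press.

```bash
for i in 1 2 3; do python3 -m handwheel '0 0 0.04 0 0 0 -1;0 0 0.08 0 0 0 -1;0 0 0.08 0 0 0 -1' | egrep 'pos|force: \['; done
for i in 1 2 3 4; do python3 -m handwheel '0 0 0.02 0 0 0 -1;0 0 0.02 0 0 0 -1;0 0 0.02 0 0 0 -1' | egrep 'pos|force: \['; done
```

```text
tool_pos: [463.3, -201.1, 49.1]
contact_force: [-1.4, 0.1, -1.2]
tool_pos: [462.9, -201.2, 40.2]
contact_force: [0.4, 0.4, 0.1]
tool_pos: [461.4, -200.8, 32.0]
contact_force: [-4.4, 0.1, 3.9]
tool_pos: [461.5, -200.7, 30.2]
contact_force: [-4.5, -0.8, 2.9]
tool_pos: [461.3, -200.7, 28.2]
contact_force: [-6.4, -1.0, 3.9]
tool_pos: [461.3, -200.8, 27.4]
contact_force: [-10.0, 0.1, 16.4]
tool_pos: [461.4, -200.9, 26.8]
contact_force: [-13.4, 2.9, 30.5]
```

```bash
cat >> h.py <<'E'
def grasp(col,s=33,e=6,up=0,a=0.42):
    c,n=np.cos(a),np.sin(a); h=11; b=BAY[col]
    P=b+XH*(-15+(s+15)*c-h*n); P[2]=24+(s+15)*n+h*c
    nn=tool(YT,a)[:,2]; return P+nn*(e-up)
E
python3 -m handwheel '0 0 -0.3 0 0 0 -1;0 0 -0.6 0 0 0 -0.5;0 0 -0.9 0 0 0 1;0 0 -0.9 0 0 0 1;0 0 -0.9 0 0 0 1'
python3 -c "
from h import *
go(grasp('ochre',up=60),tilt=.42)"
```

```text
time: 8.05
tool_pos: [464.0, -201.7, 116.1]
tcp_rot: [-3.14, 0.003, 3.072]
contact_force: [-0.2, -0.3, 0.3]
grip_width: 22.5
finger_force: 0.0
now [ 464.  -201.7  116.1] F [-0.2 -0.3  0.3] w 22.5 t 8.1
d [ 54.3  -1.7 -13.2] shift [-0.542  0.021  0.134] turn [-0.0004 -0.1326  0.0005]  shift in target axes [-0.442  0.022  0.342]
```

```bash
python3 -m handwheel '-0.54 0.02 0 0 -0.1326 0 1;-0.54 0.02 0 0 -0.1326 0 1;-0.54 0.02 0.13 0 -0.1326 0 1;-0.54 0.02 0.13 0 -0.1326 0 1;-0.54 0.02 0.13 0 -0.1326 0 1;-0.54 0.02 0.13 0 -0.1326 0 1;-0.54 0.02 0.13 0 -0.1326 0 1'
python3 - <<'E'
from h import *
go(grasp('ochre',up=0),tilt=.42)
ims=[]
for n,(x0,y0,x1,y1) in(("top",(300,140,500,270)),("scene",(180,120,380,250))):
    p=cap(n); ims.append(cv2.resize(p["frame"][y0:y1,x0:x1],(460,300),interpolation=cv2.INTER_CUBIC))
    a=.42
    def tp(s,w): # tile top corner
        P=BAY['ochre']+XH*(-15+(s+15)*np.cos(a)-17*np.sin(a))+YH*w; P[2]=24+(s+15)*np.sin(a)+17*np.cos(a); return P
    for q in proj(p,[tp(55,28),tp(55,-28),tp(-55,28),tp(-55,-28),grasp('ochre')]):
        cv2.circle(ims[-1],(int((q[0]-x0)*2.3),int((q[1]-y0)*300/130)),3,(255,0,255),-1)
cv2.imwrite("pics/b.png",np.vstack(ims)[:,:,::-1])
E
```

```text
time: 8.63
tool_pos: [517.6, -203.3, 101.6]
tcp_rot: [3.141, 0.415, 3.071]
contact_force: [0.7, -0.7, -0.5]
grip_width: 68.9
finger_force: 0.0
now [ 517.6 -203.3  101.6] F [ 0.7 -0.7 -0.5] w 68.9 t 8.6
d [ 25.1  -1.8 -53.5] shift [-0.014 -0.     0.591] turn [ 0.0002 -0.0015  0.0003]  shift in target axes [-0.011 -0.     0.591]
```

View pics/b.png

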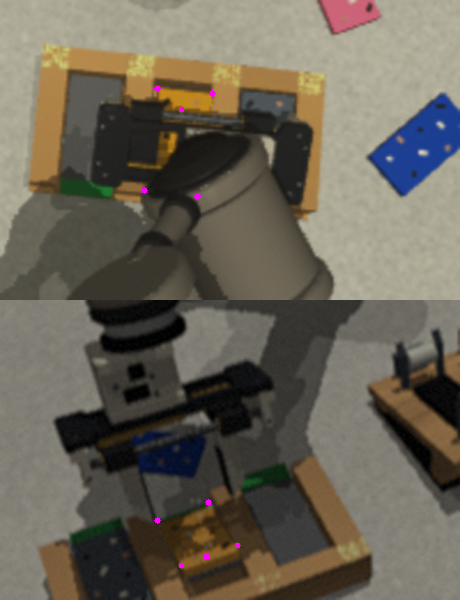

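```bash
python3 -m handwheel '0 0 0 0 0 0 1;0 0 0 0 0 0 1;0 0 0 0 0 0 1;0 0 0.2 0 0 0 1;0 0 0.4 0 0 0 1;0 0 0.4 0 0 0 1;-0.01 0 0.59 0 0 0 1;-0.01 0 0.59 0 0 0 1'
python3 -m handwheel '0 0 0 0 0 0 1;0 0 0 0 0 0 0;0 0 0 0 0 0 -1;0 0 0 0 0 0 -1;0 0 0 0 0 0 -1;0 0 0 0 0 0 -1'
python3 -m handwheel '0 0 0 0 0 0 -1;0 0 0 0 0 0 -1;0 0 0 0 0 0 -1;0 0 0 0 0 0 -1'
```

```text
time: 9.4
tool_pos: [541.7, -204.2, 46.8]
tcp_rot: [3.14, 0.415, 3.071]
contact_force: [-1.3, 0.5, 0.5]
grip_width: 91.6
finger_force: 0.0
time: 9.9
tool_pos: [541.9, -204.8, 48.7]
tcp_rot: [-3.141, 0.417, 3.072]
contact_force: [-0.2, -0.3, -0.8]
grip_width: 63.2
finger_force: 0.0
time: 10.23
tool_pos: [541.9, -204.7, 48.3]
tcp_rot: [-3.142, 0.417, 3.072]
contact_force: [-0.5, -0.0, 2.2]
grip_width: 55.5
finger_force: 30.0
```

```bash
cat >> h.py <<'E'
YD=0.0; CLIP={"ochre":np.array([469.5,205.3,52.8]),"grey":np.array([469.8,115.8,52.8])}
def place(col,up=0,s=33,e=6,z=37):
    T=tool(YD,.22); n=-T[:,2]; return CLIP[col]+n*(z+up-e)-T[:,0]*s
E
python3 -m handwheel '0 0 -0.05 0 0 0 -1;0 0 -0.15 0 0 0 -1;0 0 -0.3 0 0 0 -1;0 0 -0.45 0 0 0 -1;0 0 -0.6 0 0 0 -1;0 0 -0.75 0 0 0 -1;0 0 -0.9 0 0 0 -1;0 0 -1 0 0 0 -1'
python3 - <<'E'
from h import *
go(place('ochre',50),YD,.22)
p=cap("top");hsv=cv2.cvtColor(p["frame"],cv2.COLOR_RGB2GRAY)
m=np.zeros(hsv.shape,np.uint8);m[180:240,145:260]=(hsv[180:240,145:260]<38)
n,l,s,c=cv2.connectedComponentsWithStats(m)
for i in range(1,n):
    if s[i,4]>300: print(c[i],cv2.fitLine(np.argwhere(l==i)[:,::-1].astype(np.float32),cv2.DIST_L2,0,.01,.01).ravel())
q=proj(p,[CLIP['ochre'],CLIP['ochre']+[40,0,40*np.tan(.22)]]);d=q[1]-q[0];print(d/np.linalg.norm(d))
print(proj(p,[CLIP['grey'],CLIP['grey']+[40,0,40*np.tan(.22)]]))
E
```

```text
time: 10.9
tool_pos: [500.7, -201.8, 141.1]
tcp_rot: [-3.141, 0.417, 3.072]
contact_force: [0.3, 0.1, -1.2]
grip_width: 55.3
finger_force: 30.0
now [ 500.7 -201.8  141.1] F [ 0.3  0.1 -1.2] w 55.3 t 10.9
d [-16.7 407.1  -2.1] shift [ 0.42   4.049 -0.166] turn [-0.0072  0.0626 -0.0212]  shift in target axes [ 0.167  4.071 -0.016]
[ 0.02061049 -0.99978758]
[[241.09767712 213.28912059]
 [241.53358255 195.67522317]]
```

```bash
python3 -m handwheel '0 0 -0.1 -0.002 0.02 -0.005 -1;0 0 -0.2 -0.005 0.04 -0.014 -1;0 0 -0.2 -0.007 0.0626 -0.021 -1;0 0 -0.2 -0.007 0.0626 -0.021 -1;0 0 -0.2 -0.007 0.0626 -0.021 -1' >/dev/null
for i in 1 2 3 4; do python3 -m handwheel '0 0.1 0 0 0 0 -1;0 0.25 0 0 0 0 -1;0 0.45 0 0 0 0 -1;0 0.65 0 0 0 0 -1;0 0.85 0 0 0 0 -1;0 0.97 0 0 0 0 -1;0 1 0 0 0 0 -1' | egrep "pos|width|grip_f"; done
python3 - <<'E'
from h import *
go(place('ochre',25),YD,.22)
E
```

```text
tool_pos: [491.9, -98.4, 157.0]
grip_width: 55.4
tool_pos: [492.9, 0.4, 157.6]
grip_width: 55.6
tool_pos: [493.4, 99.8, 157.8]
grip_width: 55.4
tool_pos: [493.8, 199.4, 157.8]
grip_width: 55.6
now [493.8 199.4 157.8] F [-0.6 -0.4 -1.6] w 55.6 t 13.7
d [ -4.3   5.9 -43.2] shift [0.136 0.058 0.412] turn [ 0.0002 -0.      0.0001]  shift in target axes [0.136 0.059 0.412]
```

```bash
python3 -m handwheel '0.06 0.03 0.1 0 0 0 -1;0.14 0.06 0.25 0 0 0 -1;0.14 0.06 0.35 0 0 0 -1;0.14 0.06 0.41 0 0 0 -1;0.14 0.06 0.41 0 0 0 -1' | egrep "pos|width"
python3 - <<'E'
from h import *
go(place('ochre',0),YD,.22)
T=tool(YD,.22); o=bot.get_obs()["tool_pos"]
cen=o+T[:,0]*33-T[:,2]*6
cor=[cen-T[:,0]*a*55+T[:,1]*b*28-T[:,2]*6 for a,b in((1,1),(1,-1),(-1,1),(-1,-1))]
ims=[]
for n,(x0,y0,x1,y1) in(("top",(120,140,320,270)),("scene",(300,80,500,210))):
    p=cap(n); ims.append(cv2.resize(p["frame"][y0:y1,x0:x1],(460,300),interpolation=cv2.INTER_CUBIC))
    for q in proj(p,cor): cv2.circle(ims[-1],(int((q[0]-x0)*2.3),int((q[1]-y0)*300/130)),2,(255,0,255),-1)
cv2.imwrite("pics/c.png",np.vstack(ims)[:,:,::-1])
E
```

```text
tool_pos: [488.9, 203.7, 113.7]
grip_width: 55.6
now [488.9 203.7 113.7] F [ 0.1 -0.3 -1.5] w 55.6 t 14.1
d [  6.    1.6 -23.4] shift [-0.008  0.016  0.242] turn [-0.0003 -0.0007 -0.0004]  shift in target axes [-0.007  0.016  0.242]
```

View pics/c.png

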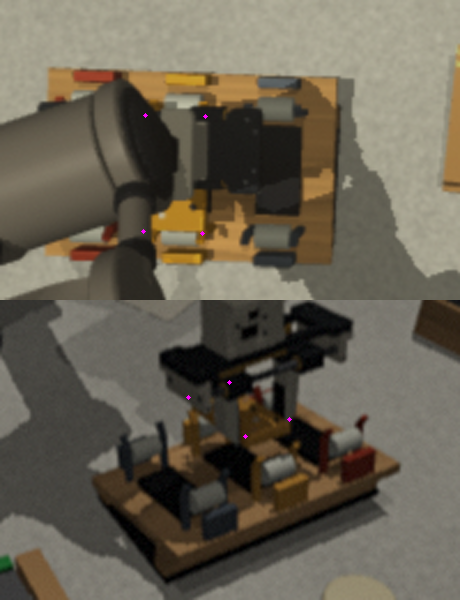

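```bash
python3 -m handwheel '0 0.01 0.06 0 0 0 -1;-0.01 0.015 0.12 0 0 0 -1;-0.01 0.015 0.16 0 0 0 -1;-0.01 0.015 0.18 0 0 0 -1;-0.01 0.015 0.18 0 0 0 -1'| egrep "pos|width|force: \["
for i in 1 2 3; do python3 -m handwheel '0 0 0.01 0 0 0 -1;0 0 0.02 0 0 0 -1;0 0 0.02 0 0 0 -1;0 0 0.02 0 0 0 -1'| egrep "pos|width|force: \["; done
python3 -c "
from h import *
go(place('ochre',0),YD,.22)"
```

```text
tool_pos: [493.6, 206.2, 97.0]
contact_force: [-0.3, 0.3, -2.2]
grip_width: 56.0
tool_pos: [494.3, 206.3, 95.7]
contact_force: [0.4, 0.5, -1.6]
grip_width: 55.4
tool_pos: [494.3, 206.2, 93.4]
contact_force: [-1.0, 0.5, -2.5]
grip_width: 55.8
tool_pos: [494.6, 206.2, 91.7]
contact_force: [-4.9, 0.1, 0.8]
grip_width: 56.1
now [494.6 206.2  91.7] F [-4.9  0.1  0.8] w 56.1 t 15.6
d [ 0.3 -0.9 -1.4] shift [-0.    -0.009  0.015] turn [-0.     -0.0003 -0.0001]  shift in target axes [-0.    -0.009  0.015]
```

```bash
python3 -m handwheel '0.015 0 0.01 0 0 0 -1;0.015 0 0.015 0 0 0 -1;0.015 0 0.015 0 0 0 -1'| egrep "pos|width|force: \["
python3 -m handwheel '0 0 0 0 0 0 0.5;0 0 0 0 0 0 0.5;0 0 0 0 0 0 0.5;0 0 0 0 0 0 0.5;0 0 0 0 0 0 0.5'| egrep "pos|width|force: \["
python3 -m handwheel '0 0 -0.2 0 0 0 0.5;0 0 -0.5 0 0 0 0.5;0 0 -0.8 0 0 0 0;0 0 -0.9 0 0 0 -1;0 0 -0.9 0 0 0 -1;0 0 -0.9 0 0 0 -1;0 0 -0.9 0 0 0 -1'| egrep "pos|width|force: \["
python3 - <<'E'
from h import *
T=tool(YD,.22); cen=CLIP['ochre']-T[:,2]*37
cor=[cen-T[:,0]*a*55+T[:,1]*b*28-T[:,2]*6 for a,b in((1,1),(1,-1),(-1,1),(-1,-1))]
ims=[]
for n,(x0,y0,x1,y1) in(("top",(120,140,320,270)),("scene",(300,80,500,210))):
    p=cap(n); ims.append(cv2.resize(p["frame"][y0:y1,x0:x1],(460,300),interpolation=cv2.INTER_CUBIC))
    for q in proj(p,cor): cv2.circle(ims[-1],(int((q[0]-x0)*2.3),int((q[1]-y0)*300/130)),2,(255,0,255),-1)
cv2.imwrite("pics/d.png",np.vstack(ims)[:,:,::-1])
go(CLIP['ochre']-T[:,2]*50,YD,.22)
E
```

```text
tool_pos: [494.4, 206.4, 90.9]
contact_force: [-6.0, -0.9, 8.7]
grip_width: 55.5
tool_pos: [494.2, 206.3, 89.9]
contact_force: [-0.3, -0.5, 0.1]
grip_width: 68.8
tool_pos: [473.8, 206.0, 176.2]
contact_force: [-0.2, 0.4, 0.2]
grip_width: 40.3
now [473.8 205.9 176.1] F [-0.  -0.2  0.3] w 31.9 t 17.0
d [-15.2  -0.6 -74.5] shift [ 0.309 -0.006  0.694] turn [-0.0002 -0.0009 -0.0002]  shift in target axes [ 0.311 -0.006  0.694]
```

View pics/d.png

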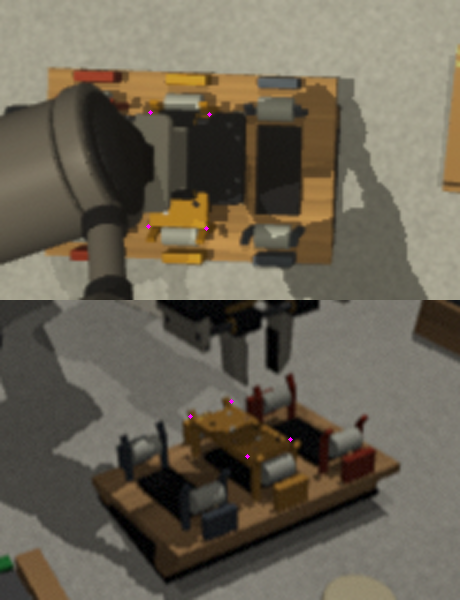

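The ochre tile rests on both rollers between its ochre cheeks (scene crop about (240,430)), matching the predicted corners. Now I press at its middle.

```bash
python3 -m handwheel '0.15 0 0.2 0 0 0 -1;0.31 0 0.5 0 0 0 -1;0.31 0 0.65 0 0 0 -1;0.31 0 0.65 0 0 0 -1;0.31 0 0.65 0 0 0 -1'| egrep "pos|width|force: \["
for i in 1 2 3 4 5; do python3 -m handwheel '0 0 0.02 0 0 0 -1;0 0 0.04 0 0 0 -1;0 0 0.04 0 0 0 -1;0 0 0.04 0 0 0 -1'| egrep "pos|force: \["; done
python3 -c "
from h import *
T=tool(YD,.22)
go(CLIP['ochre']-T[:,2]*12,YD,.22)"
```

```text
tool_pos: [457.9, 206.1, 106.5]
contact_force: [-0.8, -0.3, 0.2]
grip_width: 1.7
tool_pos: [459.6, 206.4, 104.3]
contact_force: [0.2, -0.2, -0.3]
tool_pos: [460.0, 206.3, 99.7]
contact_force: [0.3, -0.1, 0.5]
tool_pos: [460.8, 206.3, 95.7]
contact_force: [0.4, 0.7, 0.4]
tool_pos: [462.1, 206.4, 92.3]
contact_force: [-0.8, -0.9, 3.0]
tool_pos: [462.6, 206.3, 87.8]
contact_force: [-0.6, -0.3, 1.7]
now [462.6 206.3  87.8] F [-0.6 -0.3  1.7] w 0.1 t 19.1
d [  4.3  -1.  -23.3] shift [ 0.008 -0.01   0.237] turn [ 0.     -0.0002 -0.0002]  shift in target axes [ 0.009 -0.01   0.237]
```

```bash
for i in 1 2 3 4 5; do python3 -m handwheel '0 0 0.02 0 0 0 -1;0 0 0.04 0 0 0 -1;0 0 0.04 0 0 0 -1;0 0 0.04 0 0 0 -1'| egrep "pos|force: \["; done
python3 -c "
from h import *
T=tool(YD,.22)
go(CLIP['ochre']-T[:,2]*12,YD,.22)"
```

```text
tool_pos: [463.4, 206.2, 83.8]
contact_force: [-0.0, 0.0, -0.1]
tool_pos: [464.5, 206.3, 80.3]
contact_force: [0.2, 0.2, 1.0]
tool_pos: [465.8, 206.5, 76.7]
contact_force: [0.8, 0.2, 3.7]
tool_pos: [465.9, 206.2, 72.1]
contact_force: [-0.0, -0.6, 1.2]
tool_pos: [466.3, 206.1, 67.9]
contact_force: [0.2, 0.0, -0.6]
now [466.3 206.1  67.9] F [ 0.2  0.  -0.6] w 0.5 t 20.7
d [ 0.6 -0.8 -3.4] shift [ 0.001 -0.008  0.034] turn [-0.0001 -0.0006 -0.0002]  shift in target axes [ 0.001 -0.008  0.034]
```

```bash
for i in 1 2 3; do python3 -m handwheel '0 0 0.02 0 0 0 -1;0 0 0.025 0 0 0 -1;0 0 0.025 0 0 0 -1;0 0 0.025 0 0 0 -1'| egrep "pos|force: \["; done
```

```text
tool_pos: [467.4, 206.2, 65.9]
contact_force: [-0.1, -0.0, -0.5]
tool_pos: [468.0, 206.4, 64.8]
contact_force: [-6.7, -2.1, 14.4]
tool_pos: [468.1, 206.4, 64.6]
contact_force: [-20.4, -3.5, 42.0]
```

```bash
python3 -m handwheel '0 0 -0.3 0 0 0 -1;0 0 -0.7 0 0 0 -1;0 0 -1 0 0 0 -1;0 0 -1 0 0 0 -1;0 0 -1 0 0 0 -1'| egrep "pos|force: \["
for i in 1 2 3 4; do python3 -m handwheel '0 -0.4 0 0 0 0 -1;0 -0.8 0 0 0 0 -1;0 -1 0 0 0 0 -1;0 -1 0 0 0 0 -1'| egrep "pos"; done
python3 - <<'E'
from h import *
T=tool(YD,.22); cen=CLIP['ochre']-T[:,2]*6
cor=[cen-T[:,0]*a*55+T[:,1]*b*28-T[:,2]*6 for a,b in((1,1),(1,-1),(-1,1),(-1,-1))]
ims=[]
for n,(x0,y0,x1,y1) in(("top",(120,140,320,270)),("scene",(300,80,500,210))):
    p=cap(n); ims.append(cv2.resize(p["frame"][y0:y1,x0:x1],(460,300),interpolation=cv2.INTER_CUBIC))
    for q in proj(p,cor): cv2.circle(ims[-1],(int((q[0]-x0)*2.3),int((q[1]-y0)*300/130)),2,(255,0,255),-1)
cv2.imwrite("pics/e.png",np.vstack(ims)[:,:,::-1])
go(BAY['ochre']+XH*40+[0,0,35])
E
```

```text
tool_pos: [447.5, 206.7, 160.5]
contact_force: [-0.0, 0.0, -0.2]
tool_pos: [445.9, 103.2, 157.1]
tool_pos: [446.6, 3.6, 157.5]
tool_pos: [447.1, -96.3, 157.7]
tool_pos: [447.2, -196.2, 157.7]
now [ 446.3 -192.8  157.5] F [-0.2  0.   0.3] w 0.5 t 23.6
d [109.6 -13.2 -81.5] shift [-0.894 -0.132  1.032] turn [0.0032 0.0693 0.0219]  shift in target axes [-1.102 -0.054  0.815]
```

View pics/e.png

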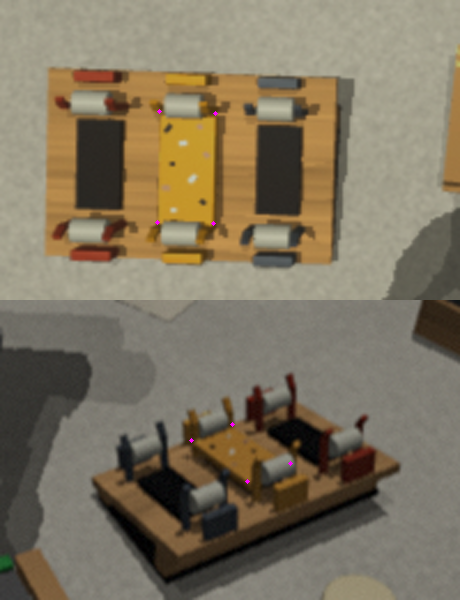

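The ochre tile is snapped flat under both rollers (top crop (187,170)). Next I level its rocker.

```bash
python3 -m handwheel '0 0 0 0.003 0.069 0.022 -1;0 0 0 0.003 0.069 0.022 -1;0 0 0 0.003 0.069 0.022 -1;0 0 0 0.003 0.069 0.022 -1'>/dev/null
python3 -m handwheel '-0.4 0 0 0 0 0 -1;-0.8 -0.02 0 0 0 0 -1;-1 -0.04 0 0 0 0 -1;-1 -0.04 0 0 0 0 -1;-1 -0.04 0 0 0 0 -1'>/dev/null
python3 -c "
from h import *
go(BAY['ochre']+XH*41+[0,0,20])"
```

```text
now [ 545.6 -203.5  158.1] F [-1.3  0.3 -0.9] w 0.2 t 24.3
d [ 11.3  -2.6 -97.1] shift [-0.112 -0.019  0.971] turn [0.0001 0.0009 0.001 ]  shift in target axes [-0.114 -0.018  0.971]
```

```bash
python3 -m handwheel '-0.11 -0.02 0.3 0 0 0 -1;-0.11 -0.02 0.6 0 0 0 -1;-0.11 -0.02 0.9 0 0 0 -1;-0.11 -0.02 0.97 0 0 0 -1;-0.11 -0.02 0.97 0 0 0 -1'| egrep "pos|force: \["
for i in 1 2 3; do python3 -m handwheel '0 0 0.04 0 0 0 -1;0 0 0.08 0 0 0 -1;0 0 0.1 0 0 0 -1;0 0 0.1 0 0 0 -1'| egrep "pos|force: \["; done
for i in 1 2; do python3 -m handwheel '0 0 0.015 0 0 0 -1;0 0 0.02 0 0 0 -1;0 0 0.02 0 0 0 -1'| egrep "pos|force: \["; done
```

```text
tool_pos: [554.5, -206.4, 60.2]
contact_force: [-0.9, 0.1, 0.6]
tool_pos: [558.2, -208.1, 53.3]
contact_force: [0.7, 0.3, 2.2]
tool_pos: [556.7, -207.4, 41.3]
contact_force: [0.6, -0.6, 1.0]
tool_pos: [556.8, -207.5, 31.2]
contact_force: [-0.6, -0.1, 0.4]
tool_pos: [557.1, -207.6, 29.8]
contact_force: [-0.2, -0.2, 0.1]
tool_pos: [557.3, -207.7, 29.0]
contact_force: [-2.3, 1.8, 8.8]
```

```bash
python3 -m handwheel '0 0 0.01 0 0 0 -1;0 0 0.015 0 0 0 -1;0 0 0.015 0 0 0 -1'| egrep "pos|force: \["
python3 -m handwheel '0 0 -0.3 0 0 0 -1;0 0 -0.6 0 0 0 -1;0 0 -0.6 0 0 0 -1;0.4 -0.4 -0.6 0 0 0 -1;0.8 -0.8 -0.6 0 0 0 -1;0.92 -0.86 -0.6 0 0 0 -1;0.92 -0.86 -0.6 0 0 0 -1;0.92 -0.86 -0.6 0 0 0 -1'| egrep "pos|force: \["
python3 -c "
from h import *
go(BAY['grey']-XH*52+[0,0,8])"
```

```text
tool_pos: [557.4, -207.7, 28.7]
contact_force: [-5.5, 2.7, 16.2]
tool_pos: [457.8, -288.2, 86.3]
contact_force: [0.9, -0.4, 0.8]
now [ 457.8 -288.2   86.3] F [ 0.9 -0.4  0.8] w 0.5 t 27.2
d [  0.2  -0.8 -37.3] shift [-0.001 -0.007  0.373] turn [-0.0003  0.0009 -0.0009]  shift in target axes [-0.002 -0.007  0.373]
```

```bash
python3 -m handwheel '0 -0.01 0.15 0 0 0 -1;0 -0.01 0.3 0 0 0 -1;0 -0.01 0.37 0 0 0 -1;0 -0.01 0.37 0 0 0 -1'| egrep "pos|force: \["
for i in 1 2; do python3 -m handwheel '0 0 0.04 0 0 0 -1;0 0 0.08 0 0 0 -1;0 0 0.08 0 0 0 -1' | egrep 'pos|force: \['; done
for i in 1 2 3 4; do python3 -m handwheel '0 0 0.02 0 0 0 -1;0 0 0.02 0 0 0 -1;0 0 0.02 0 0 0 -1' | egrep 'pos|force: \['; done
```

```text
tool_pos: [459.3, -286.6, 47.7]
contact_force: [0.4, -0.3, -0.4]
tool_pos: [459.9, -287.9, 41.3]
contact_force: [0.1, 0.2, -0.5]
tool_pos: [458.1, -287.9, 33.4]
contact_force: [-5.0, -0.6, 3.6]
tool_pos: [458.0, -287.8, 31.6]
contact_force: [-6.0, -1.5, 4.5]
tool_pos: [457.6, -287.7, 29.5]
contact_force: [-7.1, 0.1, 4.5]
tool_pos: [457.7, -287.8, 28.7]
contact_force: [-10.9, 1.9, 14.6]
tool_pos: [457.8, -287.9, 28.1]
contact_force: [-13.4, 4.9, 28.0]
```

```bash
python3 -m handwheel '0 0 -0.3 0 0 0 -1;0 0 -0.6 0 0 0 -0.5;0 0 -0.9 0 0 0 1;0 0 -0.9 0 0 0 1;0 0 -0.9 0 0 0 1' >/dev/null
python3 -m handwheel '-0.54 0.02 0 0 -0.1326 0 1;-0.54 0.02 0 0 -0.1326 0 1;-0.54 0.02 0.13 0 -0.1326 0 1;-0.54 0.02 0.13 0 -0.1326 0 1;-0.54 0.02 0.13 0 -0.1326 0 1;-0.54 0.02 0.13 0 -0.1326 0 1;-0.54 0.02 0.13 0 -0.1326 0 1' >/dev/null
python3 -m handwheel '0 0 0 0 0 0 1;0 0 0 0 0 0 1;0 0 0 0 0 0 1'
python3 -c "
from h import *
go(grasp('grey',up=0),tilt=.42)"
```

```text
time: 30.25
tool_pos: [513.9, -289.7, 102.9]
tcp_rot: [-3.139, 0.42, 3.073]
contact_force: [-0.3, -0.7, 0.5]
grip_width: 88.8
finger_force: 0.0
now [ 513.9 -289.7  102.9] F [-0.3 -0.7  0.5] w 88.8 t 30.2
d [ 22.6  -4.9 -54.7] shift [ 0.014 -0.032  0.593] turn [-0.0003 -0.0001  0.0008]  shift in target axes [ 0.014 -0.032  0.593]
```

```bash
python3 -m handwheel '0.01 -0.03 0.2 0 0 0 1;0.01 -0.03 0.4 0 0 0 1;0.01 -0.03 0.4 0 0 0 1;0.01 -0.03 0.59 0 0 0 1;0.01 -0.03 0.59 0 0 0 1'|egrep "pos|force: \["
python3 -m handwheel '0 0 0 0 0 0 1;0 0 0 0 0 0 0;0 0 0 0 0 0 -1;0 0 0 0 0 0 -1;0 0 0 0 0 0 -1;0 0 0 0 0 0 -1' >/dev/null
python3 -m handwheel '0 0 0 0 0 0 -1;0 0 0 0 0 0 -1;0 0 0 0 0 0 -1;0 0 0 0 0 0 -1'
python3 -m handwheel '0 0 -0.05 0 0 0 -1;0 0 -0.15 0 0 0 -1;0 0 -0.3 0 0 0 -1;0 0 -0.45 0 0 0 -1;0 0 -0.6 0 0 0 -1;0 0 -0.75 0 0 0 -1;0 0 -0.9 0 0 0 -1;0 0 -1 0 0 0 -1'
python3 -c "
from h import *
go(place('grey',50),YD,.22)"
```

```text
tool_pos: [536.0, -293.6, 46.7]
contact_force: [-0.8, -0.3, 0.2]
time: 31.5
tool_pos: [536.1, -294.4, 48.4]
tcp_rot: [-3.14, 0.42, 3.072]
contact_force: [-0.2, 0.4, 2.8]
grip_width: 55.5
finger_force: 30.0
time: 32.17
tool_pos: [494.8, -291.6, 141.4]
tcp_rot: [-3.139, 0.42, 3.072]
contact_force: [0.4, 0.6, -1.2]
grip_width: 55.7
finger_force: 30.0
now [ 494.8 -291.6  141.4] F [ 0.4  0.6 -1.2] w 55.7 t 32.2
d [-10.5 407.4  -2.3] shift [ 0.363  4.056 -0.148] turn [-0.0078  0.0637 -0.0211]  shift in target axes [ 0.108  4.074 -0.   ]
```

```bash
python3 -m handwheel '0 0 -0.1 -0.002 0.02 -0.005 -1;0 0 -0.2 -0.005 0.04 -0.014 -1;0 0 -0.2 -0.008 0.0637 -0.021 -1;0 0 -0.2 -0.008 0.0637 -0.021 -1;0 0 -0.2 -0.008 0.0637 -0.021 -1' >/dev/null
for i in 1 2 3 4; do python3 -m handwheel '0 0.1 0 0 0 0 -1;0 0.25 0 0 0 0 -1;0 0.45 0 0 0 0 -1;0 0.65 0 0 0 0 -1;0 0.85 0 0 0 0 -1;0 0.97 0 0 0 0 -1;0 1 0 0 0 0 -1' | egrep "pos|width|grip_f"; done
python3 - <<'E'
from h import *
go(place('grey',25),YD,.22)
T=tool(YD,.22); o=bot.get_obs()["tool_pos"]
cen=o+T[:,0]*33-T[:,2]*6
cor=[cen-T[:,0]*a*55+T[:,1]*b*28-T[:,2]*6 for a,b in((1,1),(1,-1),(-1,1),(-1,-1))]
ims=[]
for n,(x0,y0,x1,y1) in(("top",(150,140,350,270)),("scene",(300,80,500,210))):
    p=cap(n); ims.append(cv2.resize(p["frame"][y0:y1,x0:x1],(460,300),interpolation=cv2.INTER_CUBIC))
    for q in proj(p,cor): cv2.circle(ims[-1],(int((q[0]-x0)*2.3),int((q[1]-y0)*300/130)),2,(255,0,255),-1)
cv2.imwrite("pics/f.png",np.vstack(ims)[:,:,::-1])
E
```

```text
tool_pos: [486.3, -187.8, 157.7]
grip_width: 55.8
tool_pos: [486.9, -89.2, 158.1]
grip_width: 55.5
tool_pos: [487.3, 10.1, 158.4]
grip_width: 55.6
tool_pos: [487.6, 109.8, 158.6]
grip_width: 55.6
now [487.6 109.8 158.6] F [ 0.1 -0.3 -1.5] w 55.6 t 34.9
d [  2.2   6.  -43.9] shift [0.074 0.059 0.433] turn [ 0.0007 -0.      0.0003]  shift in target axes [0.074 0.06  0.433]
```

View pics/f.png

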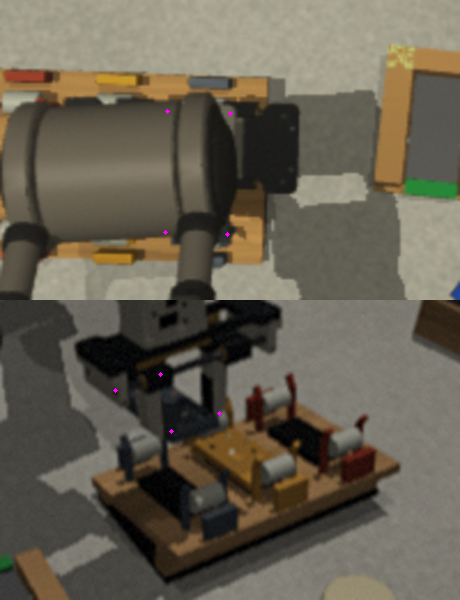

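```bash
python3 -m handwheel '0.04 0.03 0.1 0 0 0 -1;0.075 0.05 0.25 0 0 0 -1;0.075 0.05 0.35 0 0 0 -1;0.075 0.05 0.43 0 0 0 -1;0.075 0.05 0.43 0 0 0 -1' | egrep "pos|width"
python3 -c "
from h import *
go(place('grey',0),YD,.22)"
```

```text
tool_pos: [488.9, 113.1, 113.6]
grip_width: 55.5
now [488.9 113.1 113.6] F [-1.3  0.5 -1.6] w 55.5 t 35.4
d [  6.3   2.7 -23.3] shift [-0.011  0.027  0.241] turn [ 0.0003 -0.0009 -0.0004]  shift in target axes [-0.011  0.027  0.241]
```

```bash
python3 -m handwheel '0 0.02 0.06 0 0 0 -1;0 0.02 0.12 0 0 0 -1;0 0.02 0.16 0 0 0 -1;0 0.02 0.18 0 0 0 -1;0 0.02 0.18 0 0 0 -1'| egrep "pos|width|force: \["
for i in 1 2 3; do python3 -m handwheel '0 0 0.01 0 0 0 -1;0 0 0.02 0 0 0 -1;0 0 0.02 0 0 0 -1;0 0 0.02 0 0 0 -1'| egrep "pos|width|force: \["; done
python3 -m handwheel '0.01 0 0.01 0 0 0 -1;0.01 0 0.015 0 0 0 -1;0.01 0 0.015 0 0 0 -1'| egrep "pos|width|force: \["
```

```text
tool_pos: [493.1, 116.3, 97.0]
contact_force: [-0.2, 0.1, -1.0]
grip_width: 55.4
tool_pos: [493.6, 116.3, 95.6]
contact_force: [0.5, 0.6, -0.8]
grip_width: 55.7
tool_pos: [493.6, 116.3, 93.3]
contact_force: [-0.0, 0.7, -2.6]
grip_width: 55.2
tool_pos: [494.0, 116.3, 91.4]
contact_force: [-4.7, -0.3, 1.6]
grip_width: 55.5
tool_pos: [494.0, 116.4, 90.6]
contact_force: [-7.4, 0.4, 8.5]
grip_width: 55.4
```

Same signature as the ochre tile: release, retreat, look.

```bash
python3 -m handwheel '0 0 0 0 0 0 0.5;0 0 0 0 0 0 0.5;0 0 0 0 0 0 0.5;0 0 0 0 0 0 0.5;0 0 0 0 0 0 0.5'| egrep "pos|width|force: \["
python3 -m handwheel '0 0 -0.2 0 0 0 0.5;0 0 -0.5 0 0 0 0.5;0 0 -0.8 0 0 0 0;0 0 -0.9 0 0 0 -1;0 0 -0.9 0 0 0 -1;0 0 -0.9 0 0 0 -1;0 0 -0.9 0 0 0 -1'| egrep "pos|width|force: \["
python3 - <<'E'
from h import *
T=tool(YD,.22); cen=CLIP['grey']-T[:,2]*37
cor=[cen-T[:,0]*a*55+T[:,1]*b*28-T[:,2]*6 for a,b in((1,1),(1,-1),(-1,1),(-1,-1))]
ims=[]
for n,(x0,y0,x1,y1) in(("top",(120,140,320,270)),("scene",(300,80,500,210))):
    p=cap(n); ims.append(cv2.resize(p["frame"][y0:y1,x0:x1],(460,300),interpolation=cv2.INTER_CUBIC))
    for q in proj(p,cor): cv2.circle(ims[-1],(int((q[0]-x0)*2.3),int((q[1]-y0)*300/130)),2,(255,0,255),-1)
cv2.imwrite("pics/g.png",np.vstack(ims)[:,:,::-1])
go(CLIP['grey']-T[:,2]*50,YD,.22)
E
```

```text
tool_pos: [494.1, 116.3, 89.8]
contact_force: [-0.2, 0.4, 0.2]
grip_width: 68.6
tool_pos: [473.7, 116.1, 176.6]
contact_force: [-0.3, -0.1, -0.5]
grip_width: 40.4
now [473.7 116.  176.3] F [1.1 0.1 0.5] w 32.4 t 38.2
d [-14.8  -0.2 -74.7] shift [ 0.305 -0.004  0.698] turn [ 0.0005 -0.001  -0.0001]  shift in target axes [ 0.308 -0.002  0.697]
```

View pics/g.png

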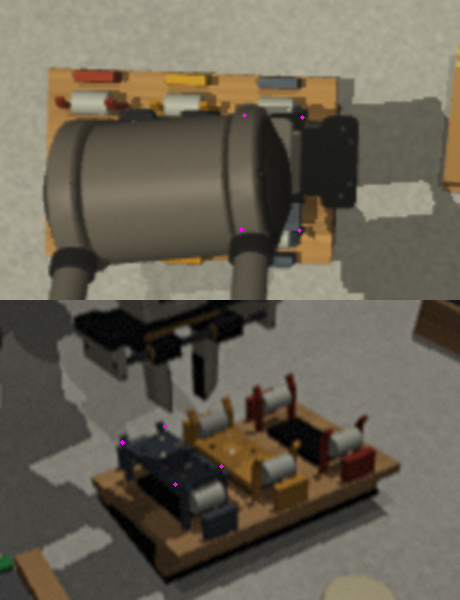

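The grey tile lies on its rollers (scene crop (170,460)) as predicted. Now I press.

```bash
python3 -m handwheel '0.15 0 0.2 0 0 0 -1;0.3 0 0.5 0 0 0 -1;0.3 0 0.7 0 0 0 -1;0.3 0 0.7 0 0 0 -1;0.3 0 0.7 0 0 0 -1'| egrep "pos|width|force: \["
for i in 1 2 3 4 5 6 7 8 9; do python3 -m handwheel '0 0 0.02 0 0 0 -1;0 0 0.04 0 0 0 -1;0 0 0.04 0 0 0 -1;0 0 0.04 0 0 0 -1'| egrep "pos|force: \["; done
python3 -c "
from h import *
T=tool(YD,.22)
go(CLIP['grey']-T[:,2]*12,YD,.22)"
```

```text
tool_pos: [459.6, 116.2, 101.7]
contact_force: [-0.8, -0.0, 0.8]
grip_width: 1.2
tool_pos: [461.5, 116.3, 99.7]
contact_force: [1.2, 0.3, 0.5]
tool_pos: [462.1, 116.3, 95.1]
contact_force: [-0.0, -0.1, 0.2]
tool_pos: [462.9, 116.3, 91.3]
contact_force: [-1.2, -0.8, 3.1]
tool_pos: [463.5, 116.3, 86.8]
contact_force: [0.8, -0.3, -0.4]
tool_pos: [464.5, 116.3, 83.1]
contact_force: [-0.6, -0.0, 0.9]
tool_pos: [465.8, 116.4, 79.7]
contact_force: [-0.2, 0.4, 3.1]
tool_pos: [466.3, 116.3, 75.5]
contact_force: [-0.4, 0.3, 2.3]
tool_pos: [467.0, 116.3, 71.4]
contact_force: [0.4, -0.1, 0.8]
tool_pos: [467.2, 116.3, 67.1]
contact_force: [0.2, -0.5, -0.7]
now [467.2 116.3  67.1] F [ 0.2 -0.5 -0.7] w 0.4 t 41.6
d [-0.1 -0.5 -2.6] shift [ 0.006 -0.005  0.025] turn [ 0.0005 -0.0008 -0.    ]  shift in target axes [ 0.006 -0.005  0.025]
```

```bash
for i in 1 2; do python3 -m handwheel '0 0 0.015 0 0 0 -1;0 0 0.02 0 0 0 -1;0 0 0.02 0 0 0 -1;0 0 0.02 0 0 0 -1'| egrep "pos|force: \["; done
python3 -m handwheel '0 0 0.01 0 0 0 -1;0 0 0.01 0 0 0 -1'| egrep "pos|force: \["
python3 -m handwheel '0 0 -0.3 0 0 0 -1;0 0 -0.7 0 0 0 -1;0 0 -1 0 0 0 -1;0 0 -1 0 0 0 -1;0 0 -1 0 0 0 -1'| egrep "pos|force: \["
for i in 1 2 3 4; do python3 -m handwheel '0 -0.4 0 0 0 0 -1;0 -0.8 0 0 0 0 -1;0 -1 0 0 0 0 -1;0 -1 0 0 0 0 -1'| egrep "pos"; done
python3 -m handwheel '0 0 0 0.003 0.069 0.022 -1;0 0 0 0.003 0.069 0.022 -1;0 0 0 0.003 0.069 0.022 -1;0 0 0 0.003 0.069 0.022 -1'>/dev/null
python3 -m handwheel '-0.3 0 0 0 0 0 -1;-0.6 -0.02 0 0 0 0 -1;-0.9 -0.04 0 0 0 0 -1;-0.9 -0.04 0 0 0 0 -1;-0.9 -0.04 0 0 0 0 -1'>/dev/null
python3 -c "
from h import *
go(BAY['grey']+XH*41+[0,0,20])"
```

```text
tool_pos: [468.3, 116.3, 65.7]
contact_force: [0.4, 0.9, -0.5]
tool_pos: [468.7, 116.4, 65.0]
contact_force: [-8.1, -1.4, 17.1]
tool_pos: [468.8, 116.4, 64.9]
contact_force: [-13.8, -2.5, 28.7]
tool_pos: [448.1, 116.3, 162.1]
contact_force: [-0.5, 0.2, -0.9]
tool_pos: [446.9, 13.3, 158.7]
tool_pos: [447.5, -86.7, 158.8]
tool_pos: [447.7, -186.5, 158.7]
tool_pos: [447.8, -286.1, 158.5]
now [ 537.  -292.7  158.8] F [-1.   0.2 -0.5] w 0.6 t 45.0
d [ 13.7  -2.9 -97.8] shift [-0.137 -0.022  0.978] turn [0.0006 0.0008 0.0013]  shift in target axes [-0.139 -0.02   0.978]
```

```bash
python3 -m handwheel '-0.13 -0.02 0.3 0 0 0 -1;-0.13 -0.02 0.6 0 0 0 -1;-0.13 -0.02 0.9 0 0 0 -1;-0.13 -0.02 0.97 0 0 0 -1;-0.13 -0.02 0.97 0 0 0 -1'| egrep "pos|force: \["
for i in 1 2 3; do python3 -m handwheel '0 0 0.04 0 0 0 -1;0 0 0.08 0 0 0 -1;0 0 0.1 0 0 0 -1;0 0 0.1 0 0 0 -1'| egrep "pos|force: \["; done
for i in 1 2; do python3 -m handwheel '0 0 0.015 0 0 0 -1;0 0 0.02 0 0 0 -1;0 0 0.02 0 0 0 -1'| egrep "pos|force: \["; done
python3 -m handwheel '0 0 0.01 0 0 0 -1;0 0 0.015 0 0 0 -1;0 0 0.015 0 0 0 -1'| egrep "pos|force: \["
```

```text
tool_pos: [547.4, -295.5, 60.8]
contact_force: [-0.9, 0.5, -0.2]
tool_pos: [551.0, -297.5, 54.4]
contact_force: [0.9, 0.2, 1.9]
tool_pos: [549.6, -296.7, 42.2]
contact_force: [0.0, -0.9, 0.3]
tool_pos: [549.7, -296.7, 32.1]
contact_force: [-0.8, -0.3, 0.9]
tool_pos: [549.9, -296.8, 30.8]
contact_force: [-0.4, -0.1, 0.2]
tool_pos: [550.1, -296.9, 29.2]
contact_force: [-0.3, 0.9, 3.2]
tool_pos: [550.2, -297.0, 28.9]
contact_force: [-3.5, 2.0, 10.5]
```

```bash
python3 -m handwheel '0 0 -0.3 0 0 0 -1;0 0 -0.6 0 0 0 -1;0 0 -1 0 0 0 -1;0 0 -1 0 0 0 -1'| egrep "pos|force: \["
python3 -m handwheel '0 -0.4 -0.2 0 0 0 -1;0.4 -0.8 -0.6 0 0 0 -1;0.8 -1 -1 0 0 0 -1;0.8 -1 -1 0 0 0 -1;0.8 -1 -1 0 0 0 -1;0.8 -1 -1 0 0 0 -1'| egrep "pos|force: \["
python3 - <<'E'
from h import *
T=tool(YD,.22)
ims=[]
for n,(x0,y0,x1,y1) in(("top",(130,80,450,260)),("scene",(180,100,500,320))):
    p=cap(n); im=p["frame"].copy(); im=cv2.resize(im[y0:y1,x0:x1],None,fx=1.45,fy=1.45,interpolation=cv2.INTER_CUBIC); ims.append(im)
    for t,z in(("jar",80),("bowl",55),("tumbler",82)):
        r=viewer.cut_out(t,p)
        if r: q=cv2.minAreaRect(np.argwhere(r[0]["pixels"])[:,::-1].astype(np.float32)); print(n,t,np.round(ray(p,q[0],z)))
cv2.imwrite("pics/z.png",np.vstack(ims)[:,:,::-1])
E
```

```text
tool_pos: [553.1, -299.3, 135.3]
contact_force: [1.1, -1.0, 0.0]
tool_pos: [462.1, -393.2, 229.5]
contact_force: [-0.3, 0.1, -1.0]
top jar [692.  36.  80.]
top bowl [ 715. -193.   55.]
top tumbler [701. 168.  82.]
scene jar [728.  18.  80.]
scene bowl [ 724. -195.   55.]
scene tumbler [730. 145.  82.]
```

View pics/z.png

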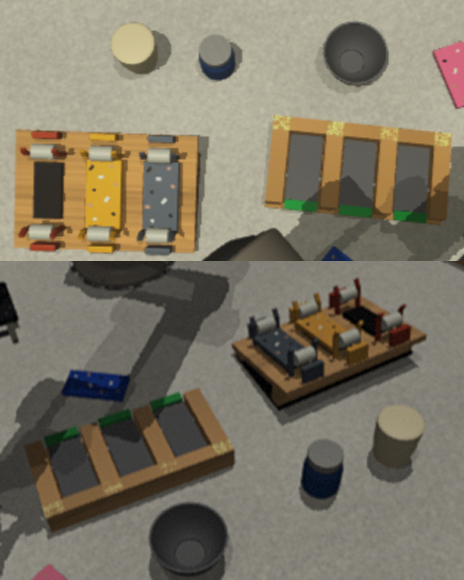

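The picture shows both tiles flat in their own clips (crop (103,190) and (161,195)). All three rocker floors look level and the bystanders have not moved. I'm handing in.

```bash
python3 -c "
from plant import bot
print(bot.close_job())"
```

```text
the job is handed in; nothing more can be done
None
```

The job is handed in, but the call returned no verdict: the ochre and grey tiles (no terracotta tile was present) are snapped flat in their own clips, all rockers look level, and the jar, bowl and tumbler have not moved.

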